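Tap the heat-sink boss: half forward, quarter back, half forward

ROBOT

A 6-joint arm with a two-finger parallel gripper is mounted at the origin on the work surface. World frame = base frame: x ahead of the robot, y to its left, z up, the work surface at z = 0. Lengths are in m, angles in rad, forces in N, time in s.
With the tool pointing down it reaches from about 0.375 to 0.825 m from the base axis. Payload 5.5 kg.
Tool frame: the origin (TCP) lies at the very end of the fingers, on their centre line; the grasp point (between the pads) lies 19 mm behind it (env.grip_point_offset is the distance from the TCP to the grasp point, in m); x points along the fingers, y is the direction in which the jaws open and shut, and the axes are right-handed (so a half turn about x gives the same grasp; the last joint's range is limited). The gripper opens to 85 mm and grips with 20 to 120 N. Pads are 22 mm wide; open, the fingers measure 114 mm over their backs; the gripper's body (76 mm by 85 mm) begins 54 mm behind the grasp point. The pads swing forward as they close: fully open they stand 13 mm farther back than shut.
Start: joints at [-1.211, 0.314, -0.047, 1.21, 0, 1.571], TCP at [0.211, -0.562, 0.231] pointing down, gripper open.
Joint ranges: [-2.67, 2.67], [-0.69, 1.73], [-1.03, 1.25], [-2.08, 2.16], [-1.42, 1.45], [-3.14, 3.14]. Speed limits (rad/s): [2.39, 2.39, 3.01, 3.14, 3.14, 3.14].

INTERFACE

Orientations are given as a 3x3 rotation matrix whose columns are the frame's x, y, z axes.
In Python, from plant import state, viewer, hand_in, env gives the robot as it stands.
- The arm moves only by the shell command python3 -m pendant 'ROWS'. ROWS is JSON, a list of rows, each a list of 5 numbers: the opening, from 0 (shut) to 1 (fully open), then the shift along the tool's x, y, z each as a share of 0.2 m, from -1 to 1, then the turn about the tool's x as a share of 30 degrees, from -1 to 1. In form: [[grip, tx, ty, tz, yaw], ...]. A call has 1 to 10 rows; each row is the pose to reach, as a shift and turn from the pose commanded when the call began, along the tool's axes at that moment; what a row does not reach only later rows make up. A row lasts 1/12 s, in which the tool goes at most 41.7 mm and 7.16 degrees, less where a joint would pass 70% of its speed; a pose out of reach is approached as far as the arm can. A call with a number of a shift or a turn outside -1 to 1 is refused whole. A call with a gripper value outside its range is refused whole. The fingers move at their own pace and stop on an object; the grip force is fixed at half the most. Time passes only in rows, so rows that repeat a pose let the fingers close. It gives the time, the measured TCP pose, the force and the opening at its end, in the units of the state.
- state(): the state, without advancing time (a new reading comes with each control period).
- viewer.grab_frame(name): name is "scene" or "top" or "wrist"; returns the picture (400x640x3 uint8, red, green, blue); there is no depth.
- viewer.camera_info(name): a dict with "fx", "fy", "cx", "cy" (pixels), "k1" (the pictures are not rectified: a ray, as slopes to the right and down, at radius r is drawn at 1 + k1 r^2 times it, then the intrinsics apply), "R" (3x3) and "t" (3): a world point X has camera coordinates R X + t. Camera axes: x right, y down, z forward; pixel columns grow to the right and rows downward; lengths in m; the calibration is good to about 2 mm. A picture is of the moment at which its call begins: read the wrist's pose just before it. camera_info takes no time and is no camera call; for the wrist camera it gives the pose at the moment of the call.
- hand_in(): hands the job in, once; it reports no verdict.
The state is a dict: "clock": time; "joints": joint angles; "qvel": joint speeds; "effort": joint torques, N m; "tool_pos": TCP position; "eef_rot": TCP orientation; "wrist_force": force on the tool from outside, world axes, zero at the start; "wrist_torque": the same for the moment, N m; "gripper_width": finger opening in m.
Only numpy, scipy, OpenCV 4.12 (cv2) and the standard library are available. Lean on these libraries where they do the work, as an engineer would, in place of code of your own. Each camera call takes 0.05 s, during which the arm holds its last target.

TASK

The tap with the orange grip stands in the drilled boss of the finned aluminium heat sink, and its handle is a crank with an upright grip that swivels. Turn it clockwise (seen from above) half a turn to cut, a quarter turn back to break the chip, then clockwise half a turn again, so that it ends three quarters of a turn on from where it started and no deeper. Leave the tap with the blue grip in the brass block as it is, then let go.

Things in the scene. Friction and masses are not known exactly. Their poses are not given: they have to be found in the camera images.
- tap (a joint): Turn of the tap in the heat sink (rad): 0 at the start, growing clockwise seen from above, one half turn = 3.14. It stays where it is left; turning it needs about 0.3 N m (about 6 N at the grip). Its travel runs from -0.35 to 6.2. It sinks only 1.75 mm a turn.
- tap_grip (a point): Centre of the orange upright grip, 22 mm across, 52 mm tall, 128 mm above the bench and 52 mm from the tap's axis. It swivels freely, so a gripper holding it can go round the axis without turning. Its bar slides: the grip yields 8 mm towards or away from the axis against a weak spring. Bar and holder (28 mm across) lie below it, under 104 mm. x axis: from the tap's axis out to the grip.
- tap_axis (a point): Point on the upright axis of the orange-gripped tap, 128 mm above the bench, level with the centre of the grip. The tap stands in the round boss of an aluminium heat sink, 68 x 66 mm with four fins, in a grey vise of 130 x 84 mm that is fixed to the bench; all of these are below the bar.
- other_grip (a point): Centre of the blue upright grip of the other tap, of the same sizes, 128 mm above the bench; that tap stands in a plain brass block in a vise of its own, its axis at least 240 mm from the first. To be left alone.
Not all that is in view belongs to the job. What is shaped like the part that bears tap but purple or red is not meant.

How it is judged:
On the way, in this order (a step that is already met when the one before it is completed fails the run):
1. the tap is turned half a turn clockwise (within 20 degrees) (value of joint tap between 2.79 and 3.49 rad), for 0.1 s.
2. it is turned back a quarter turn, to a quarter turn from the start (within 20 degrees) (value of joint tap between 1.22 and 1.92 rad), for 0.1 s.
3. it is turned clockwise half a turn again, to three quarters of a turn from the start (within 20 degrees) (value of joint tap between 4.36 and 5.06 rad), for 0.1 s.
At the end, for the whole second after the job is handed in: The orange-gripped tap stands still, three quarters of a turn clockwise from its start (270 degrees, within 20), and the blue grip is within 15 mm of where it was (all of step 3 and velocity of joint tap between -0.05 and 0.05 rad/s and distance of other_grip from where it was at the start of the episode below 0.015 m); the robot touches nothing.
It fails at once if the orange-gripped tap is driven more than 35 degrees past its depth (value of joint tap above 5.33 rad).
It fails at once if the blue-gripped tap is disturbed (its grip moved more than 15 mm) (distance of other_grip from where it was at the start of the episode above 0.015 m).
It also fails if it takes over 51 s, if anything falls off the work surface, if the arm or the gripper's body presses on something with over 40 N, if the wrist force passes 120 N, or if a joint passes its speed limit or range.

## Working session

There is one attempt and no reset: what is moved stays moved. The work goes in short steps, Python scripts to look and compute and a shell command to move; the robot and the scene stay as the last step left them, time stands still between calls to the robot, and variables do not carry over. Pictures are saved under pics/ and viewed, and the job is handed in when it is done.

```bash
mkdir -p pics; python3 - <<'E'
from plant import state, viewer, env
import cv2
s=state();print(s['clock'],s['tool_pos'],s['eef_rot'],s['gripper_width'],env.grip_point_offset)
for n in ("scene","top"):
    cv2.imwrite(f"pics/{n}0.png",viewer.grab_frame(n)[:,:,::-1]); c=viewer.camera_info(n); print(n,c)
E
```

```text
0.0 [ 0.21105608 -0.56103445  0.23043803] [[-5.63646282e-04  3.52084924e-01 -9.35967889e-01]
 [ 1.60732135e-03 -9.35966509e-01 -3.52085373e-01]
 [-9.99998549e-01 -1.70285278e-03 -3.83595738e-05]] 0.0850710451558323 0.0187
scene {'fx': 508.14610772740923, 'fy': 508.14610772740923, 'cx': 314.69696151731114, 'cy': 191.31370926867015, 'k1': 0.043018675758225634, 'R': array([[-0.17359811,  0.98477964,  0.00852986],
       [ 0.78981394,  0.14439264, -0.59610797],
       [-0.58826664, -0.09674622, -0.80285897]]), 't': array([-0.1013697 , -0.32033892,  1.71731176])}
top {'fx': 366.9973782094006, 'fy': 366.9973782094006, 'cx': 313.6653269616191, 'cy': 191.07083587971363, 'k1': -0.026659846911725578, 'R': array([[-0.01719728, -0.99978312, -0.01174556],
       [-0.99458459,  0.01830974, -0.10230466],
       [ 0.10249753,  0.00992259, -0.99468377]]), 't': array([0.18455371, 0.46389283, 1.01797163])}
```

View pics/scene0.png

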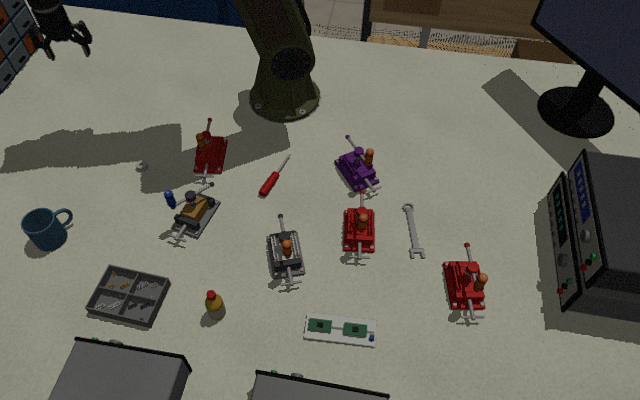

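View pics/top0.png

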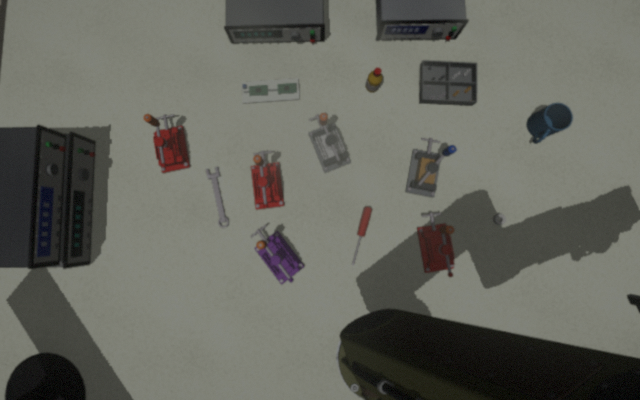

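The target is the grey vise with fins: orange grip at about (287,246) in scene and (323,118) in top. The blue tap is in the brass block at (170,199) in scene and (449,150) in top. I'll zoom in.

```bash
cat > h.py <<'E'
import numpy as np, cv2
def ray(c,u,v):
    x=np.array([(u-c['cx'])/c['fx'],(v-c['cy'])/c['fy']]);y=x.copy()
    for _ in range(20): y=x/(1+c['k1']*(y@y))
    R=np.array(c['R']);o=-R.T@c['t'];d=R.T@np.array([y[0],y[1],1]);return o,d
def atz(c,u,v,z):
    o,d=ray(c,u,v);return o+d*(z-o[2])/d[2]
def proj(c,X):
    p=np.array(c['R'])@X+c['t'];a=p[:2]/p[2];a=a*(1+c['k1']*(a@a));return a*c['fx']+[c['cx'],c['cy']]
E
python3 - <<'E'
import cv2,numpy as np
from h import *
a=cv2.imread('pics/scene0.png')[200:300,240:340];b=cv2.imread('pics/top0.png')[90:190,280:380]
o=np.hstack([cv2.resize(i,(400,400),interpolation=cv2.INTER_CUBIC) for i in(a,b)])
cv2.imwrite('pics/z0.png',o)
from plant import viewer
for n,pts in(('scene',[(287,246)]),('top',[(323,118)])):
    im=cv2.imread(f'pics/{n}0.png'); hsv=cv2.cvtColor(im,cv2.COLOR_BGR2HSV)
    m=cv2.inRange(hsv,(5,110,70),(18,255,255))
    k,l,st,ce=cv2.connectedComponentsWithStats(m)
    c=viewer.camera_info(n)
    for i in range(1,k):
        if st[i,4]>25: print(n,st[i],ce[i],atz(c,*ce[i],.128))
E
```

```text
scene [366 148   8   7  37] [369.64864865 151.27027027] [0.30549087 0.30983328 0.128     ]
scene [196 200  10   9  31] [200.32258065 204.12903226] [ 0.5606788  -0.09441001  0.128     ]
scene [182 209  18   9  49] [191.79591837 213.2244898 ] [ 0.59125705 -0.10678225  0.128     ]
scene [359 213  10   8  52] [363.25       216.76923077] [0.5248868  0.31800254 0.128     ]
scene [282 239  10   9  58] [286.39655172 243.01724138] [0.63390446 0.14418211 0.128     ]
scene [478 273  10   9  59] [482.62711864 277.16949153] [0.64162517 0.60804107 0.128     ]
top [144 114   8   8  36] [147.47222222 117.91666667] [0.65905097 0.6114215  0.128     ]
top [254 156   7   8  37] [257.18918919 159.27027027] [0.54192443 0.3200181  0.128     ]
top [422 159   8   8  26] [424.92307692 161.34615385] [ 0.52822568 -0.1128963   0.128     ]
top [426 176   8   7  27] [429.92592593 179.37037037] [ 0.48115345 -0.12344482  0.128     ]
top [257 241   8   8  40] [260.625 244.425] [0.32335285 0.31166616 0.128     ]
```

View pics/z0.png

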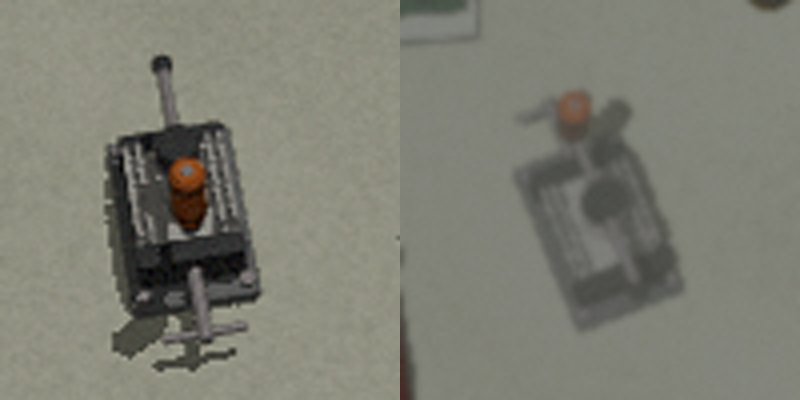

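```bash
python3 - <<'E'
from h import *
from plant import viewer,state
s=viewer.camera_info('scene');t=viewer.camera_info('top');w=viewer.camera_info('wrist')
print('griptop',atz(s,286.8,243,.154),atz(t,323.4,115.6,.154))
print('disc top',[atz(t,280+203/4-.5,90+198/4,z)for z in(.1,.104)])
print('black tip scene',atz(s,240+40,200+16,.098))
print('bar end in top', atz(t,280+635-0-400+0 if 0 else 280+235/4,90+280/4,.098))
R=np.array(w['R']);print('wcam',-R.T@w['t'],R, w['fx'],w['k1'])
print(state()['eef_rot'])
E
```

```text
griptop [0.64868496 0.14922605 0.154     ] [0.64630986 0.14689898 0.154     ]
disc top [array([0.59718433, 0.12878019, 0.1       ]), array([0.5961992 , 0.12893459, 0.104     ])]
black tip scene [0.54064045 0.10656907 0.098     ]
bar end in top [0.54151062 0.10730912 0.098     ]
wcam [ 0.28948271 -0.53132715  0.37296968] [[ 0.35089017 -0.9364161  -0.00098579]
 [-0.88461126 -0.33182299  0.32765289]
 [-0.30714655 -0.11409813 -0.94479766]] 305.959545336811 -0.050421609128711735
[[-5.47204724e-04  3.52076598e-01 -9.35971030e-01]
 [ 1.46606174e-03 -9.35969882e-01 -3.52077023e-01]
 [-9.99998776e-01 -1.56484953e-03 -3.99888885e-06]]
```

Grip is at about (0.6475, 0.148) and the axis at (0.597, 0.129). The two cameras agree on the grip to 3 mm. Moving over.

```bash
python3 -m pendant '[[1,0,-0.1,-0.12,-0.14],[1,0,-0.2,-0.25,-0.3],[1,0,-0.33,-0.41,-0.5],[1,0,-0.45,-0.57,-0.7],[1,0,-0.57,-0.72,-0.85],[1,0,-0.65,-0.82,-1],[1,0,-0.65,-0.82,-1]]'; python3 - <<'E'
from plant import state
s=state();print(s['joints'],s['tool_pos'],s['eef_rot'])
import numpy as np
R=np.array(s['eef_rot']);print(R.T@(np.array([.6475,.148,.22])-s['tool_pos'])/.2)
E
```

```text
clock: 0.68
tool_pos: [0.3205, -0.3781, 0.2311]
eef_rot: [[0.0, 0.778, -0.629], [0.002, -0.629, -0.778], [-1.0, -0.001, -0.002]]
wrist_force: [0.3, -0.1, 0.2]
gripper_width: 0.0857
[-0.86877791  0.11907905 -0.29163135  1.16156029  0.00177759  1.38171   ] [ 0.32052874 -0.3780791   0.23113343] [[ 4.05176750e-04  7.77766016e-01 -6.28553784e-01]
 [ 2.27363142e-03 -6.28552928e-01 -7.77763491e-01]
 [-9.99997333e-01 -1.11396795e-03 -2.02302828e-03]]
[ 0.06230998 -0.38174511 -3.07330809]
```

```bash
python3 -m pendant '[[1,0,-0.02,-0.15,-0.15],[1,0,-0.04,-0.32,-0.35],[1,0,-0.07,-0.5,-0.5],[1,0,-0.1,-0.68,-0.7],[1,0,-0.12,-0.85,-0.85],[1,0,-0.13,-1,-1],[1,0,-0.13,-1,-1]]'; python3 - <<'E'
from plant import state
s=state();print(s['joints'])
import numpy as np
R=np.array(s['eef_rot']);print(R.T@(np.array([.6475,.148,.22])-s['tool_pos'])/.2)
E
```

```text
clock: 1.27
tool_pos: [0.428, -0.2079, 0.2311]
eef_rot: [[0.001, 0.988, -0.156], [0.002, -0.156, -0.988], [-1.0, 0.001, -0.002]]
wrist_force: [0.3, -0.1, -0.4]
gripper_width: 0.0857
[-0.45345713  0.08019579 -0.33514749  1.15516508  0.00198104  1.27397965]
[ 0.05987386  0.80640537 -1.9285689 ]
```

```bash
python3 -m pendant '[[1,0,0.06,-0.15,-0.1],[1,0,0.12,-0.3,-0.2],[1,0,0.2,-0.48,-0.35],[1,0,0.27,-0.66,-0.5],[1,0,0.34,-0.82,-0.6],[1,0,0.39,-0.95,-0.7],[1,0,0.39,-0.95,-0.7]]'; python3 - <<'E'
from plant import state,viewer
import cv2
s=state();print(s['joints'])
import numpy as np
R=np.array(s['eef_rot']);print(R.T@(np.array([.6475,.148,.22])-s['tool_pos'])/.2)
E
```

```text
clock: 1.85
tool_pos: [0.536, -0.0334, 0.2307]
eef_rot: [[0.001, 0.979, 0.206], [0.001, 0.206, -0.979], [-1.0, 0.001, -0.001]]
wrist_force: [0.2, 0.2, -0.0]
gripper_width: 0.0854
[-0.06311201  0.19482376 -0.20260657  1.17275825  0.00145676  1.30022488]
[ 0.05536327  0.7324498  -0.77256278]
```

```bash
python3 -m pendant '[[1,0,0.12,-0.13,0],[1,0,0.25,-0.27,0],[1,0,0.4,-0.42,0],[1,0,0.53,-0.56,0],[1,0,0.65,-0.68,0],[1,0,0.73,-0.77,0],[1,0,0.73,-0.77,0],[1,0,0.73,-0.77,0]]'; python3 - <<'E'
from plant import state,viewer
import cv2
s=state();print(s['joints'])
import numpy as np
from h import *
c=viewer.camera_info('wrist')
cv2.imwrite('pics/w1.png',viewer.grab_frame('wrist')[:,:,::-1])
for X in([.6475,.148,.154],[.6475,.148,.102],[.597,.129,.104],[.541,.107,.098]): print(proj(c,np.array(X)))
E
```

```text
clock: 2.52
tool_pos: [0.6459, 0.1434, 0.2302]
eef_rot: [[-0.001, 0.98, 0.201], [-0.001, 0.201, -0.98], [-1.0, -0.002, 0.001]]
wrist_force: [-0.2, -0.9, 0.2]
gripper_width: 0.0857
[ 2.18894988e-01  4.34599550e-01  1.23788140e-01  1.26164159e+00
 -7.40694990e-04  1.58717006e+00]
[322.91664762 204.88562726]
[322.21158173 185.30577257]
[264.7003801  194.73889331]
[205.06910788 202.98362186]
```

View pics/w1.png

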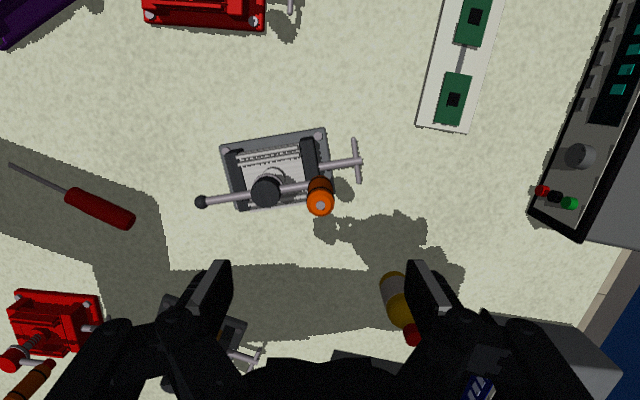

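The orange grip top is at (320,205), 3 px from the prediction, and the holder centre is at (266,191). I'll refine from this picture.

```bash
python3 - <<'E'
from plant import state,viewer
from h import *
c=viewer.camera_info('wrist');s=state();print(s['tool_pos'])
print(atz(c,320,205,.154),atz(c,266,191,.104),atz(c,201,202,.098))
R=np.array(s['eef_rot'])
print(R.T@(np.array([.6465,.148,.117])-s['tool_pos'])/.2)
t=viewer.camera_info('scene');print(atz(t,213,300,.06))
E
```

```text
[0.64545377 0.14258209 0.23051551]
[0.64492183 0.14648979 0.154     ] [0.59715829 0.1319179  0.104     ] [0.5364328  0.10631391 0.098     ]
[ 0.56753672  0.01150563 -0.02598474]
[ 0.77879675 -0.00561487  0.06      ]
```

```bash
python3 -m pendant '[[1,0.1,0.005,-0.025,0],[1,0.25,0.005,-0.025,0],[1,0.4,0.005,-0.025,0],[1,0.5,0.005,-0.025,0],[1,0.56,0.005,-0.025,0],[1,0.56,0.005,-0.025,0],[1,0.56,0.005,-0.025,0]]'; python3 -m pendant '[[0,0,0,0,0],[0,0,0,0,0],[0,0,0,0,0],[0,0,0,0,0],[0,0,0,0,0],[0,0,0,0,0],[0,0,0,0,0],[0,0,0,0,0]]'
python3 - <<'E'
from plant import state,viewer
import cv2
s=state();print(s)
cv2.imwrite('pics/w2.png',viewer.grab_frame('wrist')[:,:,::-1])
E
```

```text
clock: 3.15
tool_pos: [0.6454, 0.1477, 0.1197]
eef_rot: [[-0.0, 0.98, 0.2], [-0.0, 0.2, -0.98], [-1.0, -0.001, 0.0]]
wrist_force: [0.5, -0.1, 0.1]
gripper_width: 0.0852
clock: 3.82
tool_pos: [0.6461, 0.1492, 0.1198]
eef_rot: [[0.001, 0.979, 0.201], [0.0, 0.201, -0.979], [-1.0, 0.001, -0.0]]
wrist_force: [-0.1, 0.4, 3.5]
gripper_width: 0.0206
{'clock': 3.8167, 'joints': array([ 2.26911479e-01,  4.89226979e-01, -4.76365423e-02,  1.03304607e+00,
        2.23588017e-05,  1.59485046e+00]), 'qvel': array([-5.73687474e-04,  1.72937284e-03, -2.09616053e-04,  6.00435880e-04,
        8.21738345e-04, -3.65692454e-05]), 'effort': array([-9.35962284e-02, -6.04626274e+01,  3.09522736e+01, -1.23781976e-01,
       -3.17128852e-02,  6.85527266e-04]), 'tool_pos': array([0.64605903, 0.14917478, 0.11984139]), 'eef_rot': array([[ 8.58977705e-04,  9.79494528e-01,  2.01468934e-01],
       [ 2.21274556e-04,  2.01468817e-01, -9.79494904e-01],
       [-9.99999607e-01,  8.85944234e-04, -4.36799946e-05]]), 'wrist_force': array([-0.13996267,  0.35808538,  3.4562028 ]), 'wrist_torque': array([0.00673774, 0.10332153, 0.01439206]), 'gripper_width': 0.020588459468591898}
```

View pics/w2.png

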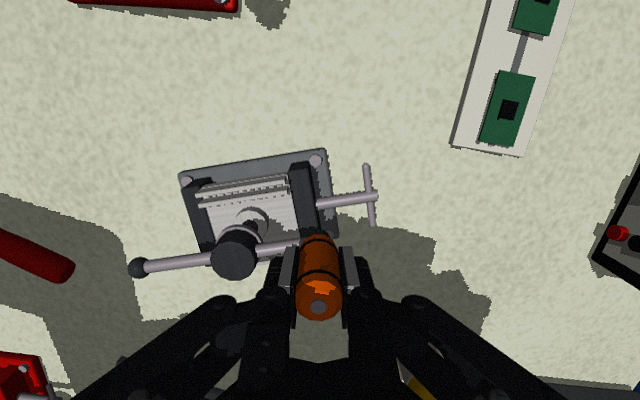

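```bash
cat > arc.py <<'E'
import sys
from plant import state,viewer
from h import *
C=np.array([.5973,.1305])
def where():
    s=state();p=np.array(s['tool_pos'])[:2]-C
    print('r',np.hypot(*p),'ang',np.degrees(np.arctan2(p[1],p[0])),'F',np.round(s['wrist_force'],1),'w',s['gripper_width'],'t',s['clock'],'z',s['tool_pos'][2])
    return s,p
def plan(cmd_xy,phis,R):   # phis: tap angles (deg) from start at TH0
    y=R[:2,1];z=R[:2,2]
    for f in phis:
        a=np.radians(TH0-f);d=C+.052*np.array([np.cos(a),np.sin(a)])-cmd_xy
        print(f,np.round([d@y/.2,d@z/.2],3))
TH0=19.7
E
python3 - <<'E'
from arc import *
c=viewer.camera_info('wrist');print(atz(c,234,252,.104),atz(c,139,268,.096))
s,p=where()
plan(np.array(s['tool_pos'])[:2],range(0,91,9),np.array(s['eef_rot']))
E
```

```text
[0.59737671 0.13624306 0.104     ] [0.53697328 0.10705954 0.096     ]
r 0.05222304461444638 ang 20.967482966337563 F [0.1 0.3 3.3] w 0.020795219223159283 t 3.8667 z 0.11981922682390443
0 [-0.     0.006]
9 [0.002 0.047]
18 [-0.002  0.087]
27 [-0.012  0.127]
36 [-0.028  0.164]
45 [-0.05   0.199]
54 [-0.077  0.229]
63 [-0.108  0.255]
72 [-0.143  0.276]
81 [-0.181  0.291]
90 [-0.221  0.3  ]
```

```bash
python3 -m pendant '[[0,0,0.002,0.042,0],[0,0,-0.002,0.083,0],[0,0,-0.012,0.123,0],[0,0,-0.028,0.161,0],[0,0,-0.05,0.197,0],[0,0,-0.077,0.228,0],[0,0,-0.108,0.255,0],[0,0,-0.143,0.276,0],[0,0,-0.181,0.291,0],[0,0,-0.221,0.3,0]]'; python3 -m pendant '[[0,0,0,0,0],[0,0,0,0,0]]'
python3 - <<'E'
from arc import *
s,p=where()
cv2.imwrite('pics/w3.png',viewer.grab_frame('wrist')[:,:,::-1])
cv2.imwrite('pics/t3.png',cv2.resize(viewer.grab_frame('top')[60:210,260:460,::-1],(800,600),interpolation=cv2.INTER_CUBIC))
plan(np.array(s['tool_pos'])[:2],range(90,181,9),np.array(s['eef_rot']))
E
```

```text
clock: 4.7
tool_pos: [0.6168, 0.0817, 0.1198]
eef_rot: [[0.005, 0.979, 0.201], [0.002, 0.201, -0.98], [-1.0, 0.005, -0.001]]
wrist_force: [5.8, 3.0, -0.3]
gripper_width: 0.0206
clock: 4.87
tool_pos: [0.6154, 0.0813, 0.1196]
eef_rot: [[0.002, 0.98, 0.201], [0.0, 0.201, -0.98], [-1.0, 0.002, -0.0]]
wrist_force: [3.1, 1.7, 0.9]
gripper_width: 0.0202
r 0.05245143724861337 ang -69.83453801753592 F [3.1 1.7 0.9] w 0.02019977486876189 t 4.8667 z 0.11959757241099986
90 [-0.002 -0.002]
99 [-0.043  0.001]
108 [-0.084 -0.003]
117 [-0.123 -0.013]
126 [-0.161 -0.03 ]
135 [-0.195 -0.051]
144 [-0.226 -0.078]
153 [-0.252 -0.11 ]
162 [-0.273 -0.145]
171 [-0.288 -0.183]
180 [-0.296 -0.223]
```

View pics/w3.png

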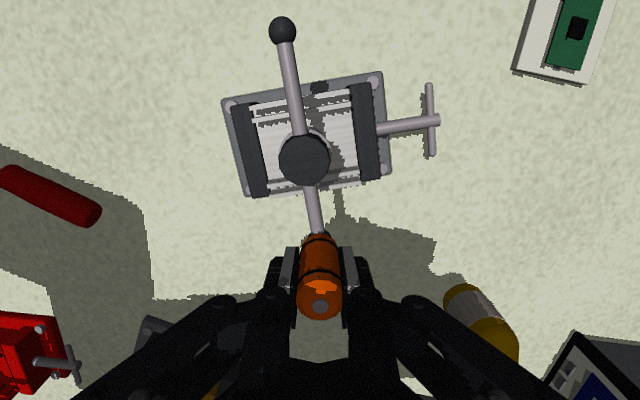

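View pics/t3.png

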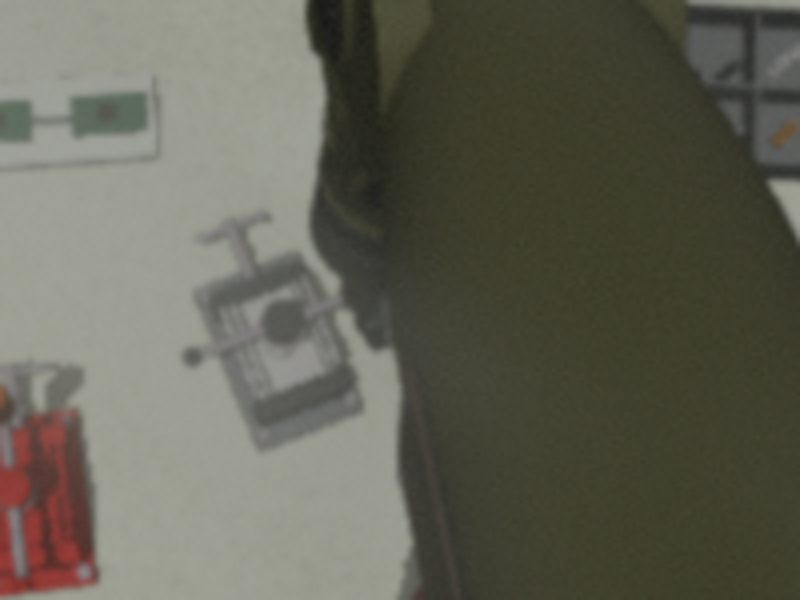

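The tap is turning, with the bar's black tip at (282,31) and the holder at (303,160). I'll check the angle from this picture.

```bash
python3 - <<'E'
from arc import *
c=viewer.camera_info('wrist');a=atz(c,303,160,.104);b=atz(c,282,31,.096);print(a,b)
d=a-b;print(np.degrees(np.arctan2(d[1],d[0])))
g=np.array([.6154,.0813]);d=g-b[:2];print(np.degrees(np.arctan2(d[1],d[0])))
E
python3 -m pendant '[[0,0,-0.043,0.001,0],[0,0,-0.084,-0.003,0],[0,0,-0.123,-0.013,0],[0,0,-0.161,-0.03,0],[0,0,-0.195,-0.051,0],[0,0,-0.226,-0.078,0],[0,0,-0.252,-0.11,0],[0,0,-0.273,-0.145,0],[0,0,-0.288,-0.183,0],[0,0,-0.296,-0.223,0]]'; python3 -m pendant '[[0,0,0,0,0],[0,0,0,0,0]]'
python3 - <<'E'
from arc import *
s,p=where()
cv2.imwrite('pics/w4.png',viewer.grab_frame('wrist')[:,:,::-1])
plan(np.array(s['tool_pos'])[:2],range(180,89,-9),np.array(s['eef_rot']))
E
```

```text
[0.59629097 0.13025739 0.104     ] [0.57424509 0.18961777 0.096     ]
-69.62548336732546
-69.19590971592274
clock: 5.8
tool_pos: [0.5475, 0.1111, 0.1192]
eef_rot: [[0.0, 0.98, 0.2], [-0.005, 0.2, -0.98], [-1.0, -0.001, 0.005]]
wrist_force: [3.2, -5.5, 1.3]
gripper_width: 0.0205
clock: 5.97
tool_pos: [0.5473, 0.1122, 0.1191]
eef_rot: [[-0.001, 0.979, 0.202], [-0.002, 0.202, -0.979], [-1.0, -0.001, 0.002]]
wrist_force: [1.5, -4.0, 1.0]
gripper_width: 0.0205
r 0.053261611224035325 ang -159.91609715104087 F [ 1.5 -4.   1. ] w 0.02054944867042324 t 5.9667 z 0.11911611791230743
180 [ 0.006 -0.003]
171 [0.015 0.037]
162 [0.03  0.075]
153 [0.051 0.11 ]
144 [0.077 0.142]
135 [0.107 0.169]
126 [0.142 0.191]
117 [0.179 0.207]
108 [0.219 0.217]
99 [0.259 0.221]
90 [0.3   0.218]
```

View pics/w4.png

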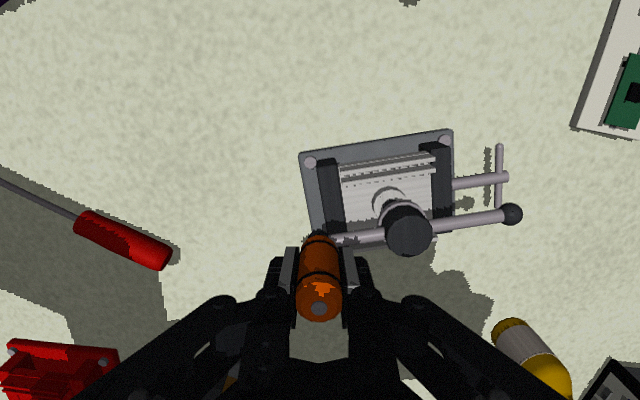

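The tip is now at (511,214), on the opposite side, so it is half a turn on. The measured angle is -160° from a start of about 20°. Next is a quarter turn back.

```bash
python3 -m pendant '[[0,0,0.015,0.037,0],[0,0,0.03,0.075,0],[0,0,0.051,0.11,0],[0,0,0.077,0.142,0],[0,0,0.107,0.169,0],[0,0,0.142,0.191,0],[0,0,0.179,0.207,0],[0,0,0.219,0.217,0],[0,0,0.259,0.221,0],[0,0,0.3,0.218,0]]'; python3 -m pendant '[[0,0,0,0,0],[0,0,0,0,0],[0,0,0,0,0]]'
python3 - <<'E'
from arc import *
s,p=where()
cv2.imwrite('pics/w5.png',viewer.grab_frame('wrist')[:,:,::-1])
plan(np.array(s['tool_pos'])[:2],range(90,181,9),np.array(s['eef_rot']))
E
```

```text
clock: 6.85
tool_pos: [0.613, 0.0816, 0.1189]
eef_rot: [[-0.005, 0.98, 0.201], [0.0, 0.201, -0.98], [-1.0, -0.005, -0.001]]
wrist_force: [-7.1, -1.8, 7.7]
gripper_width: 0.0202
clock: 7.1
tool_pos: [0.6143, 0.0819, 0.1191]
eef_rot: [[-0.002, 0.98, 0.201], [0.001, 0.201, -0.98], [-1.0, -0.002, -0.001]]
wrist_force: [-2.4, -0.7, 5.6]
gripper_width: 0.0204
r 0.05147819995100845 ang -70.68951344880105 F [-2.4 -0.7  5.6] w 0.020422894206182717 t 7.1 z 0.1191487274238846
90 [0.002 0.002]
99 [-0.039  0.005]
108 [-0.079  0.001]
117 [-0.119 -0.009]
126 [-0.156 -0.025]
135 [-0.191 -0.047]
144 [-0.221 -0.074]
153 [-0.247 -0.106]
162 [-0.268 -0.141]
171 [-0.283 -0.179]
180 [-0.292 -0.218]
```

View pics/w5.png

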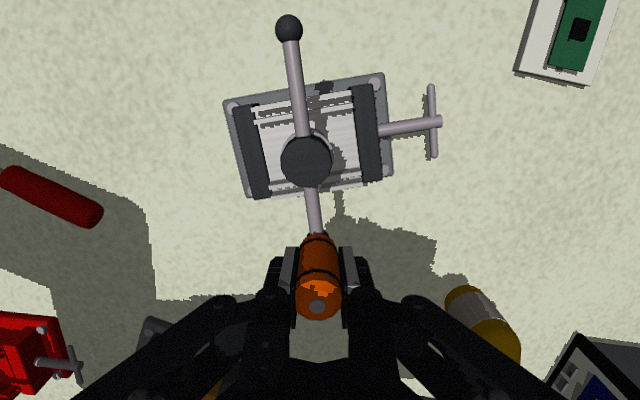

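The tip is at (288,28) and the angle is -70.7°, so the tap is back at about 91°. Next is the second half turn.

```bash
python3 -m pendant '[[0,0,-0.04,0.004,0],[0,0,-0.08,0,0],[0,0,-0.12,-0.01,0],[0,0,-0.157,-0.026,0],[0,0,-0.192,-0.048,0],[0,0,-0.222,-0.075,0],[0,0,-0.248,-0.107,0],[0,0,-0.27,-0.142,0],[0,0,-0.284,-0.18,0],[0,0,-0.292,-0.218,0]]'
python3 - <<'E'
from arc import *
s,p=where()
plan(np.array(s['tool_pos'])[:2],range(180,271,9),np.array(s['eef_rot']))
E
```

```text
clock: 7.98
tool_pos: [0.5493, 0.1114, 0.1192]
eef_rot: [[0.001, 0.98, 0.2], [-0.003, 0.2, -0.98], [-1.0, 0.0, 0.004]]
wrist_force: [2.4, -6.0, 0.7]
gripper_width: 0.0199
r 0.051643803771266004 ang -158.29579481424133 F [ 2.4 -6.   0.7] w 0.01990933954659857 t 7.9833 z 0.11923105079598559
180 [-0.003 -0.009]
189 [-0.006 -0.049]
198 [-0.002 -0.09 ]
207 [ 0.008 -0.13 ]
216 [ 0.024 -0.167]
225 [ 0.046 -0.201]
234 [ 0.073 -0.232]
243 [ 0.104 -0.258]
252 [ 0.14  -0.279]
261 [ 0.177 -0.294]
270 [ 0.217 -0.303]
```

```bash
python3 -m pendant '[[0,0,-0.003,-0.04,0],[0,0,0.001,-0.081,0],[0,0,0.011,-0.121,0],[0,0,0.027,-0.158,0],[0,0,0.049,-0.192,0],[0,0,0.076,-0.223,0],[0,0,0.107,-0.249,0],[0,0,0.143,-0.27,0],[0,0,0.18,-0.285,0],[0,0,0.22,-0.295,0]]'; python3 -m pendant '[[0,0,0,0,0],[0,0,0,0,0],[0,0,0,0,0]]'
python3 - <<'E'
from arc import *
s,p=where()
cv2.imwrite('pics/w6.png',viewer.grab_frame('wrist')[:,:,::-1])
E
```

```text
clock: 8.82
tool_pos: [0.5775, 0.1787, 0.1183]
eef_rot: [[-0.006, 0.98, 0.201], [-0.002, 0.201, -0.98], [-1.0, -0.006, 0.001]]
wrist_force: [-5.6, -2.5, 4.6]
gripper_width: 0.0201
clock: 9.07
tool_pos: [0.5789, 0.1794, 0.1187]
eef_rot: [[-0.002, 0.98, 0.201], [-0.0, 0.201, -0.98], [-1.0, -0.003, -0.0]]
wrist_force: [-3.0, -2.4, 1.8]
gripper_width: 0.0206
r 0.052221657507916436 ang 110.62253949628727 F [-3.  -2.4  1.8] w 0.02056952041835755 t 9.0667 z 0.11866211781239336
```

View pics/w6.png

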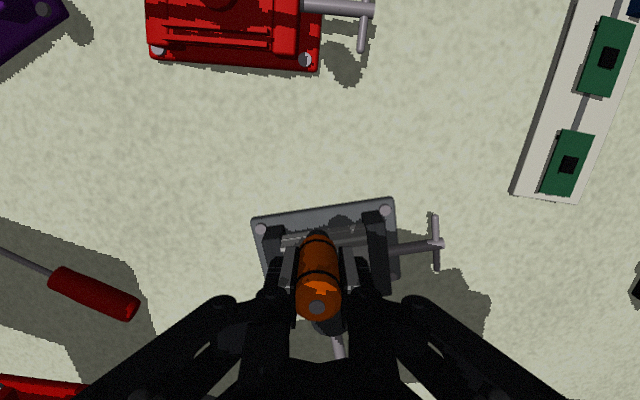

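Measured 110.6°, which is about 270° of turn. Releasing and rising straight up.

```bash
python3 -m pendant '[[1,0,0,0,0],[1,0,0,0,0],[1,0,0,0,0],[1,0,0,0,0],[1,0,0,0,0],[1,0,0,0,0],[1,0,0,0,0]]';  python3 -m pendant '[[1,-0.1,0,0,0],[1,-0.2,0,0,0],[1,-0.35,0,0,0],[1,-0.5,0,0,0],[1,-0.6,0,0,0],[1,-0.6,0,0,0],[1,-0.6,0,0,0]]'
python3 - <<'E'
from arc import *
s,p=where()
c=viewer.camera_info('wrist')
cv2.imwrite('pics/w7.png',viewer.grab_frame('wrist')[:,:,::-1])
cv2.imwrite('pics/s7.png',viewer.grab_frame('scene')[:,:,::-1])
E
```

```text
clock: 9.7
tool_pos: [0.5805, 0.1802, 0.1194]
eef_rot: [[0.0, 0.98, 0.201], [0.0, 0.201, -0.98], [-1.0, 0.0, -0.0]]
wrist_force: [-0.3, 0.7, 0.2]
gripper_width: 0.0852
clock: 10.28
tool_pos: [0.5813, 0.1804, 0.2407]
eef_rot: [[0.003, 0.98, 0.201], [0.001, 0.201, -0.98], [-1.0, 0.003, -0.0]]
wrist_force: [0.3, -0.2, -0.4]
gripper_width: 0.0852
r 0.05238032702037904 ang 107.76761205171162 F [ 0.3 -0.2 -0.4] w 0.08523992346376259 t 10.2833 z 0.24070877154634202
```

View pics/w7.png

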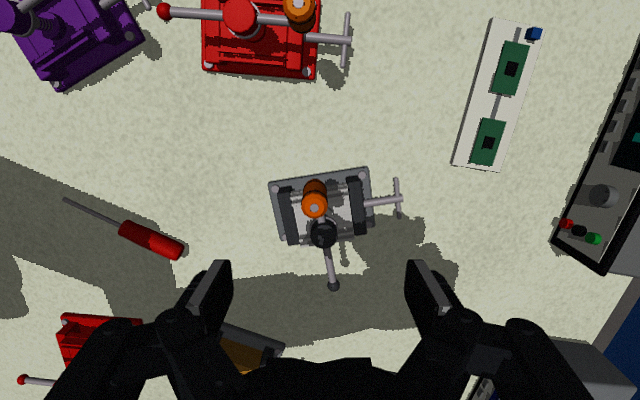

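View pics/s7.png

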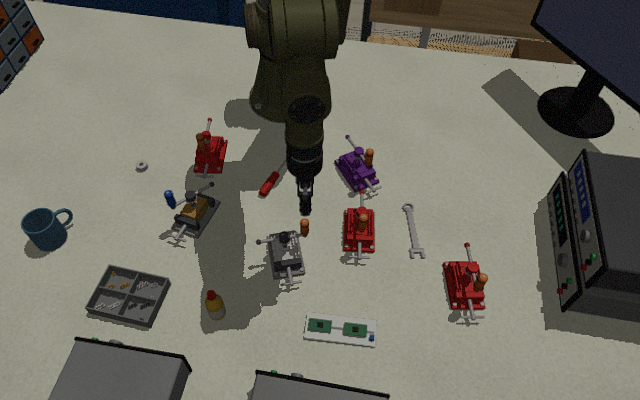

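The grip top is at (314,205), the black tip at (333,286), and the gripper is clear. The blue grip in scene is still at (170,199). Checking the final angle.

```bash
python3 - <<'E'
from arc import *
c=viewer.camera_info('wrist');g=atz(c,314,205,.153);b=atz(c,333,286,.096);a=atz(c,323,234,.103)
for d in(g-b,g-a,g[:2]-C,a-b): print(np.degrees(np.arctan2(d[1],d[0])))
i0=cv2.imread('pics/scene0.png');i7=cv2.imread('pics/s7.png')
for i in(i0,i7):
    m=cv2.inRange(cv2.cvtColor(i,cv2.COLOR_BGR2HSV),(105,120,40),(125,255,255));m[:, :155]=0;m[:,190:]=0;m[:180]=0;m[225:]=0
    print(cv2.moments(m)['m10']/cv2.moments(m)['m00'],cv2.moments(m)['m01']/cv2.moments(m)['m00'])
E
```

```text
111.07466589131784
110.78086948327807
114.05529370143273
111.29286676132641
169.3095238095238 197.9047619047619
169.51063829787233 198.12765957446808
```

Grip angle is about 111°, against a start of about 20.5°, which makes roughly 270° of turn. The blue grip is unmoved. Handing in.

```bash
python3 -m pendant '[[1,0,0,0,0],[1,0,0,0,0]]'; python3 -c "
from plant import hand_in;print(hand_in())"
```

```text
clock: 10.55
tool_pos: [0.5795, 0.1798, 0.2378]
eef_rot: [[-0.002, 0.98, 0.201], [-0.001, 0.201, -0.98], [-1.0, -0.002, 0.0]]
wrist_force: [0.5, -0.2, -1.1]
gripper_width: 0.0854
the job is handed in; nothing more can be done
None
```

I turned the orange-gripped tap clockwise half a turn, back a quarter turn, then clockwise half a turn again. I then let go, rose clear and handed the job in at about 10.6 s; hand-in gives no verdict.

- **Turn:** going by the tool position, the tap reached about 180°, then about 91°, then about 270°. The last picture after release gave about 270° from three bar and grip directions. A fourth, measured from my first estimate of the axis, read about 3° less. All are well within the 20° allowed.
- **Blue tap:** its grip moved only about 0.3 pixel between the first and last scene pictures, so it is where it was.
- **Forces and clearance:** the wrist force readings stayed below about 11 N. At the end the gripper was open about 85 mm above the grip, touching nothing.

No check failed.

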